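# Ring up the cheese on the counter scale

### The arm

A 6-joint arm with a two-finger parallel gripper is mounted at the origin on a cart in front of the work surface, level with it; the furniture and walls round the work are solid. World frame = base frame: x ahead of the robot, y to its left, z up, the work surface at z = 0. Lengths are in m, angles in degrees, forces in N, time in s.
With the tool pointing down it reaches from about 0.3 to 0.95 m from the base axis. Payload 3.1 kg.
Tool frame: the origin (TCP) lies at the very end of the fingers, on their centre line; the grasp point (between the pads) lies 19 mm behind it; z points along the fingers, y is the line along which they close (so a half turn about z gives the same grasp; the last joint's range is limited). The gripper opens to 85 mm and grips with 20 to 120 N. Pads are 22 mm wide; open, the fingers measure 114 mm over their backs; the gripper's body (76 mm by 85 mm) begins 54 mm behind the grasp point. The pads swing forward as they close: fully open they stand 13 mm farther back than shut.
Start: joints at [-75.155, 17.653, 93.61, -0, 68.738, -3.994], TCP at [0.202, -0.592, 0.231] pointing down, gripper open.
Joint ranges: [-175.34, 175.34], [-45.06, 112.39], [2.9, 150.54], [-68.45, 248.45], [3.09, 151.38], [-168.51, 168.51]. Speed limits (degrees/s): [159.86, 159.86, 180, 180, 180, 180].

### API

Orientations are given as [roll, pitch, yaw] about the fixed x, y, z axes, in that order (R = Rz(yaw) Ry(pitch) Rx(roll)).
In Python, from rig import get_state, snapshot, calibration, close_job gives the robot as it stands. The module is installed in compiled form; this text tells all that it offers.
- The arm moves only by the tool carry_out, never from a script. Its argument "moves" is a list of rows, each a list of 4 numbers: the shift along the tool's x, y, z in mm, then the turn about the tool's z in rad. A call has 1 to 20 rows; each row shifts and turns the commanded pose from where the row before left it, along the tool's axes as they then stand; what a row does not reach is not made up. A row lasts 1/10 s, in which the tool goes at most 50 mm and 8.59 degrees, less where a joint would pass 70% of its speed; a pose out of reach is approached as far as the arm can. A call is refused whole if a number of a shift passes 50 or a number of a turn 0.15, either way. A call with a gripper value outside its range is refused whole. "claw" is the finger opening in mm, from 0 to 85.4, set as the call begins (left out, the last holds). The fingers move at their own pace and stop on an object; "grip_force" is the grip in N (left out, the last holds). Time passes only in rows, so rows that do not move let the fingers close. It gives the time, the measured TCP pose, the force, the opening and the grip force at its end, in the units of the state.
- get_state(): the state, without advancing time (a new reading comes with each control period).
- snapshot(name): name is "side" or "top"; returns (picture, depth): 400x640x3 uint8, red, green, blue; 400x640 float32, m along the optical axis (not along the pixel's ray), 0 where there is no reading.
- calibration(name): a dict with "intrinsics" (3x3 intrinsics, pixels), "xyz" and "orientation" of the camera in the world. Camera axes: x right, y down, z forward; pixel columns grow to the right and rows downward; lengths in m; the calibration is good to about 2 mm. A picture is of the moment at which its call begins. calibration takes no time and is no camera call.
- close_job(): hands the job in; it is judged then, once.
The state is a dict: "t": time; "joint_pos": joint angles; "qvel": joint speeds; "joint_efforts": joint torques, N m; "position": TCP position; "orientation": TCP orientation; "force": force on the tool from outside, world axes, zero at the start; "torque": the same for the moment, N m; "opening": finger opening in m; "grasp_force": force on a finger pad.
Only numpy, scipy, OpenCV 4.12 (cv2) and the standard library are available. Lean on these libraries where they do the work, as an engineer would, in place of code of your own. Each camera call takes 0.05 s, during which the arm holds its last target. There are 200 camera calls.

### The job

Ring up the cheese that stands on the counter scale, using light fingertip taps only: press the blue key to take off the weight of the wrapping paper, then the product key in the colour of that cheese (orange, white or brown), then the wide green key to print the ticket. Press each key well down but gently and let it come back up before the next; press no product key of another colour. Do not touch the weighing plate or any of the orange, white and brown cheeses, pick nothing up and leave everything else where it stands.

Things in the scene. Friction and masses are not known exactly. Their poses are not given: they have to be found in the camera images.
- scale: grey-and-white counter scale, fixed, 270 mm deep (x, away from the key side), 275 mm wide (y, to the left seen from the key side); origin under its middle, on the counter. In front a black key field, 52 mm high, with five keys in a row along y, centres 103 mm in front of the middle; from 30 mm behind the centres a sloping display hump, 74 mm high; behind it the weighing plate
- plate: square-edged steel weighing plate of the scale, 165 mm (x) by 255 mm (y); origin at the centre of its top face, 80 mm above the counter and 52 mm behind the scale's middle; axes as the scale's. One of the three cheeses stands near its centre, the other two stand on a beech display step of the same height, to the right
- key_blue_top (a point): centre of the top of the blue key, first from the left (104 mm left of the scale's middle), 32 x 32 mm, white tray sign: takes off the weight of the wrapping paper. Stands 62.5 mm above the counter when up and goes straight down with the key; axes as the scale's
- key_orange_top (a point): centre of the top of the orange key, second from the left (55 mm left of the middle), 32 x 32 mm: price of the orange waxed cheese. Stands 62.5 mm above the counter when up and goes straight down with the key; axes as the scale's
- key_white_top (a point): centre of the top of the white key, third from the left (6 mm left of the middle), 32 x 32 mm: price of the white goat drum. Stands 62.5 mm above the counter when up and goes straight down with the key; axes as the scale's
- key_brown_top (a point): centre of the top of the brown key, fourth from the left (43 mm right of the middle), 32 x 32 mm: price of the brown tomme. Stands 62.5 mm above the counter when up and goes straight down with the key; axes as the scale's
- key_green_top (a point): centre of the top of the green key, the wide one at the right end (99 mm right of the middle), 32 mm deep and 46 mm wide, white ticket sign: prints the ticket. Stands 62.5 mm above the counter when up and goes straight down with the key; axes as the scale's
- key_blue (a joint): travel of the blue key in m: 0 up, 0.007 fully down (it counts as pressed beyond 0.0035); a spring (about 1 N at first, 4.5 N half-way, 8 N at the bottom) brings it back up when let go
- key_orange (a joint): travel of the orange key in m: 0 up, 0.007 fully down (it counts as pressed beyond 0.0035); a spring (about 1 N at first, 4.5 N half-way, 8 N at the bottom) brings it back up when let go
- key_white (a joint): travel of the white key in m: 0 up, 0.007 fully down (it counts as pressed beyond 0.0035); a spring (about 1 N at first, 4.5 N half-way, 8 N at the bottom) brings it back up when let go
- key_brown (a joint): travel of the brown key in m: 0 up, 0.007 fully down (it counts as pressed beyond 0.0035); a spring (about 1 N at first, 4.5 N half-way, 8 N at the bottom) brings it back up when let go
- key_green (a joint): travel of the green key in m: 0 up, 0.007 fully down (it counts as pressed beyond 0.0035); a spring (about 1 N at first, 4.5 N half-way, 8 N at the bottom) brings it back up when let go
- orange_cheese: loose; orange waxed ball cheese, 125 x 118 mm across, 68 mm high; origin under its middle
- white_cheese: loose; white bloomy goat drum, 98 mm across, 67 mm high; origin under its middle
- brown_cheese: loose; small brown tomme, 86 mm across, 59 mm high; origin under its middle
- grey_block: tall grey block of cheese, 62 x 88 x 158 mm, on the carved board at the right; origin under its middle; only in the way
- tongs: serving tongs with black grips lying on the carved board at the right, 33 x 164 x 18 mm, long along their y; origin under the middle; only in the way
- cut_slab: pale cut slab of cheese left of the scale, 72 x 125 x 48 mm; origin under its middle; only in the way
- price_card: price card in a beech block left of the scale, 20 x 104 x 76 mm; origin under its middle; only in the way
- half_bloomy: half of a white bloomy cheese, 127 x 64 x 50 mm, at the far left; origin under its middle; only in the way
Things that resemble listed ones, but are neither listed nor needed, are in the scene too. Leave any black look-alike of the brown_cheese alone.

How it is judged:
By the outcome, as a careful person would: the job done as asked, in the order asked, and still so for the second after the job is handed in, with the robot touching nothing.
It also fails if it takes over 42 s, if anything falls off the work surface, if the arm or the gripper's body presses on something with over 40 N, if the wrist force passes 120 N, or if a joint passes its speed limit or range.

## Working session

There is one attempt and no reset: what is moved stays moved. The work goes in short steps, Python scripts to look and compute and a tool call to move; the robot and the scene stay as the last step left them, time stands still between calls to the robot, and variables do not carry over. Pictures are saved under pics/ and viewed, at most 10 in all, crops included, and the job is handed in when it is done.

Besides the shell and the picture viewer there is one more tool, called after "Call:" by a JSON object that holds its "op" and its "data". carry_out: Moves the arm, as the interface text tells. Its arguments: {"type":"object","properties":{"moves":{"type":"array"},"claw":{"type":"number"},"grip_force":{"type":"number"}},"required":["moves"]}

```bash
mkdir -p pics; cat > h.py <<'E'
import numpy as np, cv2
from rig import *
def shot(name, fn):
    p,d=snapshot(name); cv2.imwrite(f'pics/{fn}.png',p[:,:,::-1]); np.save(f'pics/{fn}.npy',d); return p,d
E
python3 - <<'E'
from h import *
for n in ('top','side'):
    shot(n,n+'1'); print(n,calibration(n))
s=get_state();print(s)
E
```

```text
top {'intrinsics': array([[512.4964341 ,   0.        , 313.47130431],
       [  0.        , 512.4964341 , 191.18347171],
       [  0.        ,   0.        ,   1.        ]]), 'xyz': array([-0.53870319,  0.49309407,  1.61307346]), 'orientation': array([-142.39065507,   -0.3519993 , -115.02726219])}
side {'intrinsics': array([[454.21454187,   0.        , 317.25009064],
       [  0.        , 454.21454187, 195.22723456],
       [  0.        ,   0.        ,   1.        ]]), 'xyz': array([-0.05185875, -1.13336054,  1.07055214]), 'orientation': array([-1.28257051e+02,  9.61241179e-02, -2.86015302e+01])}
{'t': 0.1, 'joint_pos': array([-7.51546810e+01,  1.76998933e+01,  9.36818776e+01, -1.86288408e-03,
        6.87382413e+01, -3.99436628e+00]), 'qvel': array([ 0.05058167, -0.11090662, -0.22815871, -0.06366371,  0.06703705,
       -0.03446706]), 'joint_efforts': array([-6.42942123e-04, -4.16406906e+01, -2.77644843e+01, -1.15880589e-04,
        4.00556179e-03, -1.23428188e-05]), 'position': array([ 0.20159016, -0.59080702,  0.23016072]), 'orientation': array([-1.79880159e+02, -6.62939735e-03,  1.88403557e+01]), 'force': array([-0.44537685, -0.58565218, -0.54332456]), 'torque': array([-0.00768292,  0.031333  , -0.0030156 ]), 'grasp_force': 0.0, 'opening': 0.08508692682147198}
```

View pics/top1.png

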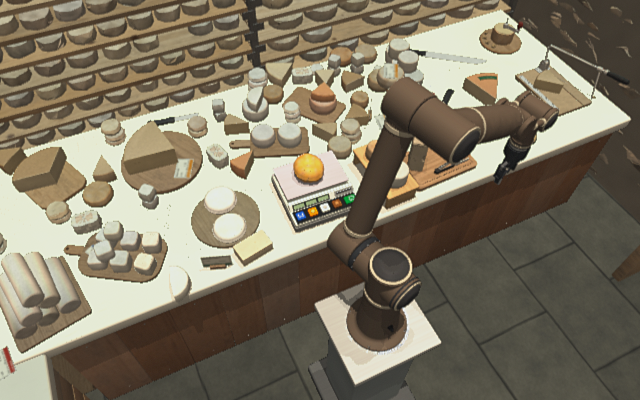

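View pics/side1.png

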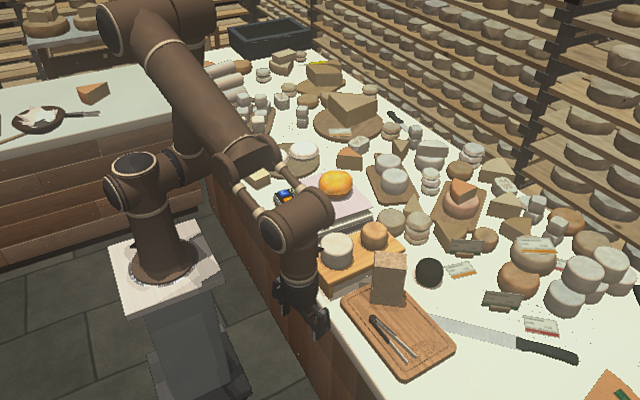

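The orange ball cheese stands on the plate (top image about 308,168). The white and brown ones are on the step to the right. The key row runs from blue (300,216) to green (350,198) in the top view.

```bash
cat >> h.py <<'E'
from scipy.spatial.transform import Rotation as R
def cam(n):
    c=calibration(n); return c['intrinsics'],R.from_euler('xyz',c['orientation'],degrees=True).as_matrix(),c['xyz']
def atz(n,u,v,z):
    K,M,t=cam(n); r=M@np.linalg.solve(K,[u,v,1]); return t+r*(z-t[2])/r[2]
def dep(n,u,v,d):
    K,M,t=cam(n); return t+M@np.linalg.solve(K,[u,v,1])*d
def proj(n,P):
    K,M,t=cam(n); q=K@(M.T@(np.asarray(P)-t)); return q[:2]/q[2]
E
python3 - <<'E'
from h import *
p=cv2.imread('pics/top1.png'); d=np.load('pics/top1.npy')
hsv=cv2.cvtColor(p,cv2.COLOR_BGR2HSV)
x0,y0,x1,y1=285,185,362,228
for nm,lo,hi in (('blue',(100,120,60),(130,255,255)),('orange',(10,150,120),(25,255,255)),('brown',(3,100,60),(12,255,190)),('green',(45,100,50),(90,255,255))):
    m=cv2.inRange(hsv,lo,hi)[y0:y1,x0:x1]
    n,l,st,c=cv2.connectedComponentsWithStats(m)
    for i in range(1,n):
        if st[i,4]>15:
            u,v=c[i]+[x0,y0]; print(nm,st[i],(u,v),atz('top',u,v,.0625).round(4),dep('top',u,v,d[int(round(v)),int(round(u))]).round(4))
c=p[130:240,260:370]; cv2.imwrite('pics/c1.png',cv2.resize(c,None,fx=5,fy=5,interpolation=cv2.INTER_CUBIC))
E
```

```text
blue [10 26 11 10 66] (np.float64(300.09090909090907), np.float64(215.4090909090909)) [0.4582 0.0716 0.0625] [0.456  0.0725 0.0658]
orange [47 15 10  7 48] (np.float64(336.5208333333333), np.float64(203.02083333333334)) [ 0.4526 -0.0757  0.0625] [ 0.4511 -0.0749  0.0647]
orange [23 22 10 10 69] (np.float64(312.4492753623188), np.float64(211.26086956521738)) [0.4561 0.0223 0.0625] [0.4569 0.0219 0.0612]
brown [47 13  8 11 28] (np.float64(335.0), np.float64(202.82142857142858)) [ 0.4558 -0.071   0.0625] [ 0.4554 -0.0707  0.0632]
green [58  9 13 11 77] (np.float64(348.5064935064935), np.float64(198.7922077922078)) [ 0.4513 -0.1257  0.0625] [ 0.4533 -0.127   0.0594]
```

View pics/c1.png

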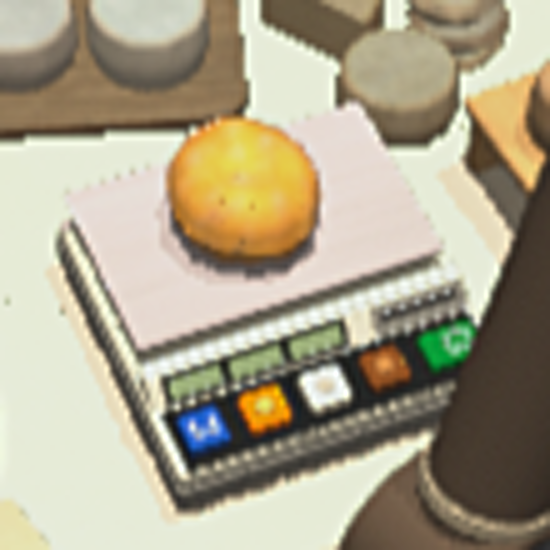

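The layout fits: key spacing comes out at 49 mm, depth readings match 62.5 mm, and scale yaw is about -1.6°. Next I close the claw, turn to align with the scale, rise, and travel above the blue key at a safe height.

Call:
{"op": "carry_out", "data": {"moves": [[0, 0, -10, 0.119], [0, 0, -10, 0.119], [0, 0, -10, 0.119], [15.9, -44.6, 0, 0], [15.9, -44.6, 0, 0], [15.9, -44.6, 0, 0], [15.9, -44.6, 0, 0], [15.9, -44.6, 0, 0], [15.9, -44.6, 0, 0], [15.9, -44.6, 0, 0], [15.9, -44.6, 0, 0], [15.9, -44.6, 0, 0], [15.9, -44.6, 0, 0], [15.9, -44.6, 0, 0], [15.9, -44.6, 0, 0], [15.9, -44.6, 0, 0], [15.9, -44.6, 0, 0], [15.9, -44.6, 0, 0]], "claw": 0}}

```text
t: 1.9
position: [0.4591, 0.0725, 0.261]
orientation: [180.0, 0.0, -1.6]
force: [-0.0, -0.5, -0.2]
opening: 0.0002
grasp_force: 0.0
```

Call:
{"op": "carry_out", "data": {"moves": [[0, 0, 40, 0], [0, 0, 40, 0], [0, 0, 40, 0], [0, 0, 20, 0], [0, 0, 0, 0], [0, 0, 0, 0]]}}

```text
t: 2.5
position: [0.459, 0.0705, 0.1213]
orientation: [180.0, 0.0, -1.6]
force: [-0.2, 0.4, 0.1]
opening: -0.0003
grasp_force: 0.0
```

```bash
python3 - <<'E'
from h import *
ims=[]
s=get_state()
print(s['position'],s['orientation'],s['force'],s['opening'],s['t'])
for n in ('top','side'):
    p,d=shot(n,n+'2')
    u,v=proj(n,[.458,.0,.07]); print(n,u,v,proj(n,s['position']))
    for k in range(5):pass
    u,v=int(u),int(v); c=p[max(0,v-60):v+60,max(0,u-70):u+70]; ims.append(cv2.resize(c,(560,480) if 0 else (400,343)))
cv2.imwrite('pics/c2.png',np.hstack(ims)[:,:,::-1])
E
```

```text
[0.45896223 0.07046578 0.12125592] [ 1.79997249e+02  4.43794352e-02 -1.61706215e+00] [-0.15347296  0.40824426  0.06528159] -0.0002732877692964524 2.5
top 317.693401465762 207.6502978790695 [300.04131622 205.7828069 ]
side 290.6592721533711 200.51421366168205 [281.6406609  178.22564828]
```

View pics/c2.png

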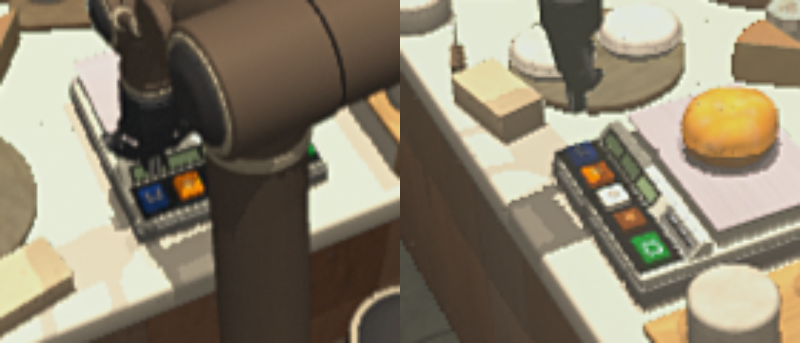

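The left half (top camera) shows the fingers over the key area, with the arm hiding the right-hand keys. The right half (side camera) shows all five keys unobstructed, blue at about (584,153) to green (650,247) in the crop. I'll cross-check key positions from this second camera.

```bash
python3 - <<'E'
from h import *
p=cv2.imread('pics/side2.png'); d=np.load('pics/side2.npy')
hsv=cv2.cvtColor(p,cv2.COLOR_BGR2HSV)
x0,y0,x1,y1=272,185,322,235
for nm,lo,hi in (('blue',(100,100,40),(130,255,255)),('orange/brown',(3,120,60),(25,255,255)),('white',(0,0,170),(180,50,255)),('green',(45,100,50),(85,255,255))):
    m=cv2.inRange(hsv,lo,hi)[y0:y1,x0:x1]
    n,l,st,c=cv2.connectedComponentsWithStats(m)
    for i in range(1,n):
        if st[i,4]>15:
            u,v=c[i]+[x0,y0]; print(nm,st[i],(u.round(1),v.round(1)),atz('side',u,v,.0625).round(4),dep('side',u,v,d[int(round(v)),int(round(u))]).round(4))
E
```

```text
orange/brown [47  0  3  8 20] (np.float64(320.2), np.float64(188.0)) [0.5885 0.0225 0.0625] [ 0.5552 -0.0377  0.115 ]
orange/brown [11 11 12 10 79] (np.float64(288.7), np.float64(200.5)) [0.4557 0.0118 0.0625] [0.4556 0.0117 0.0626]
orange/brown [23 28 11  8 60] (np.float64(300.0), np.float64(216.1)) [ 0.4527 -0.0821  0.0625] [ 0.4528 -0.0819  0.0623]
white [  0   0  19  11 101] (np.float64(279.2), np.float64(187.5)) [0.4583 0.0968 0.0625] [ 0.4905  0.1745 -0.0012]
white [25  0  6  7 17] (np.float64(300.1), np.float64(187.8)) [0.5246 0.0588 0.0625] [0.5189 0.0471 0.0724]
white [ 32   0  18  23 184] (np.float64(314.4), np.float64(192.9)) [0.5561 0.0065 0.0625] [ 0.5432 -0.0178  0.0839]
white [ 34  12  16  24 136] (np.float64(313.4), np.float64(209.0)) [ 0.5103 -0.0711  0.0625] [ 0.5052 -0.0807  0.0716]
white [17 20 11  7 46] (np.float64(294.1), np.float64(207.8)) [ 0.4546 -0.0335  0.0625] [ 0.4561 -0.0304  0.0597]
white [ 2 22 10 13 19] (np.float64(277.7), np.float64(212.1)) [ 0.3953 -0.0267  0.0625] [ 4.231e-01  4.210e-02 -2.000e-04]
white [  0  38  22  12 177] (np.float64(281.7), np.float64(229.9)) [ 0.3692 -0.115   0.0625] [ 0.3969 -0.048  -0.0038]
white [38 41 12  9 28] (np.float64(316.6), np.float64(231.7)) [ 0.465  -0.1772  0.0625] [ 0.4709 -0.1664  0.0511]
green [29 36 14 11 79] (np.float64(306.9), np.float64(225.8)) [ 0.4505 -0.1371  0.0625] [ 0.4509 -0.1364  0.0618]
```

The two cameras see opposite flanks of the keys, so I use the average: blue about (0.459, 0.068), orange about (0.456, 0.019), green about (0.453, -0.135). Now I come down slowly on blue.

Call:
{"op": "carry_out", "data": {"moves": [[0, 2, 20, 0], [0, 0, 18, 0], [0, 0, 10, 0], [0, 0, 5, 0], [0, 0, 0, 0], [0, 0, 1, 0], [0, 0, 1, 0], [0, 0, 1, 0], [0, 0, 1, 0], [0, 0, 1, 0], [0, 0, 1, 0], [0, 0, 1, 0], [0, 0, 0, 0], [0, 0, 0, 0]]}}

```text
t: 4.0
position: [0.459, 0.0685, 0.0614]
orientation: [-180.0, 0.0, -1.6]
force: [-1.3, 0.3, 2.4]
opening: -0.0
grasp_force: 1.0
```

In contact, with force matching 1.1 mm of travel. Pressing on to about 5.5 mm, then letting it up.

Call:
{"op": "carry_out", "data": {"moves": [[0, 0, 1, 0], [0, 0, 1, 0], [0, 0, 1, 0], [0, 0, 1, 0], [0, 0, 0.5, 0], [0, 0, 0, 0], [0, 0, 0, 0]]}}

```text
t: 4.7
position: [0.459, 0.0685, 0.0571]
orientation: [180.0, 0.0, -1.6]
force: [-1.6, -0.1, 6.5]
opening: 0.0002
grasp_force: 3.2
```

Call:
{"op": "carry_out", "data": {"moves": [[0, 0, -3, 0], [0, 0, -3, 0], [0, 0, -10, 0], [0, 0, -10, 0], [0, 0, 0, 0], [0, 0, 0, 0]]}}

```text
t: 5.3
position: [0.4595, 0.0685, 0.0833]
orientation: [-180.0, -0.1, -1.6]
force: [0.4, -0.2, 0.4]
opening: 0.0001
grasp_force: 0.0
```

```bash
python3 - <<'E'
from h import *
p,d=shot('side','side3'); s=get_state(); print(s['position'],s['force'],s['t'])
c=p[140:250,230:340]; cv2.imwrite('pics/c3.png',cv2.resize(c,(550,550),interpolation=cv2.INTER_CUBIC)[:,:,::-1])
E
```

```text
[0.45904951 0.06847085 0.0829218 ] [ 0.07429338 -0.33802073 -0.11622365] 5.35
```

View pics/c3.png

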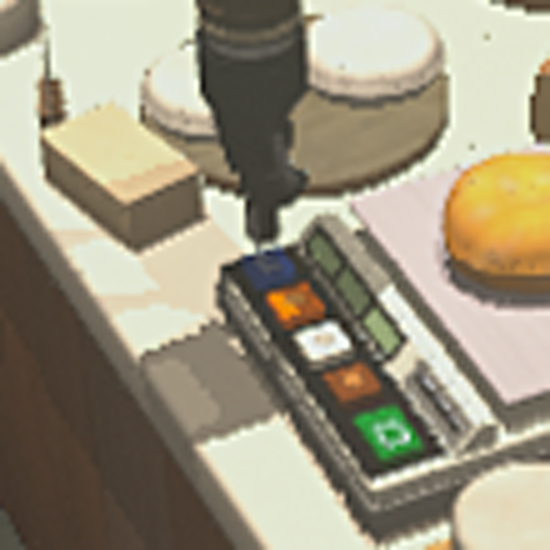

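Blue went down 5.4 mm at 6.5 N, as the spring predicts, and is back up with the tip clear above it at (262,240). Next is orange, 49 mm to the right.

Call:
{"op": "carry_out", "data": {"moves": [[0, 20, 0, 0], [0, 20, 0, 0], [0, 9, 0, 0], [0, 0, 0, 0], [0, 0, 10, 0], [0, 0, 5, 0], [0, 0, 2, 0], [0, 0, 2, 0], [0, 0, 1, 0], [0, 0, 1, 0], [0, 0, 1, 0], [0, 0, 1, 0], [0, 0, 1, 0], [0, 0, 1, 0], [0, 0, 1, 0], [0, 0, 0, 0], [0, 0, 0, 0]]}}

```text
t: 7.05
position: [0.4575, 0.0197, 0.0571]
orientation: [-180.0, 0.0, -1.6]
force: [-2.5, 1.5, 5.9]
opening: 0.0002
grasp_force: 3.2
```

Call:
{"op": "carry_out", "data": {"moves": [[0, 0, -3, 0], [0, 0, -3, 0], [0, 0, -10, 0], [0, 0, -10, 0], [0, 0, 0, 0], [0, 0, 0, 0]]}}

```text
t: 7.65
position: [0.4582, 0.0193, 0.0834]
orientation: [180.0, -0.1, -1.6]
force: [-0.2, 0.3, -0.7]
opening: 0.0003
grasp_force: 0.0
```

Orange reached 5.4 mm at 5.9 N and came back up. Green is 154 mm to the right, and I rise a little first so the crossing clears the other keys.

Call:
{"op": "carry_out", "data": {"moves": [[0, 0, -20, 0], [0, 40, 0, 0], [0, 40, 0, 0], [0, 40, 0, 0], [0, 34, 0, 0], [0, 0, 20, 0], [0, 0, 0, 0]]}}

```text
t: 8.35
position: [0.4509, -0.1347, 0.0807]
orientation: [-179.9, 0.3, -1.8]
force: [-0.5, 1.0, -0.7]
opening: 0.0003
grasp_force: 0.0
```

Call:
{"op": "carry_out", "data": {"moves": [[0, 0, 10, 0], [0, 0, 5, 0], [0, 0, 2, 0], [0, 0, 2, 0], [0, 0, 1, 0], [0, 0, 1, 0], [0, 0, 1, 0], [0, 0, 1, 0], [0, 0, 1, 0], [0, 0, 1, 0], [0, 0, 1, 0], [0, 0, 0, 0], [0, 0, 0, 0]]}}

```text
t: 9.65
position: [0.4535, -0.1343, 0.0572]
orientation: [-180.0, -0.0, -1.6]
force: [-0.9, 3.3, 5.8]
opening: -0.0001
grasp_force: 3.1
```

Call:
{"op": "carry_out", "data": {"moves": [[0, 0, -3, 0], [0, 0, -3, 0], [0, 0, -20, 0], [0, 0, -40, 0], [0, 0, -40, 0], [0, 0, 0, 0], [0, 0, 0, 0]]}}

```text
t: 10.35
position: [0.4539, -0.1351, 0.1637]
orientation: [179.9, -0.1, -1.6]
force: [-0.5, -0.7, -0.1]
opening: -0.0001
grasp_force: 0.0
```

```bash
python3 - <<'E'
from h import *
p,d=shot('side','side4'); s=get_state(); print(s['position'],s['force'],s['t'])
c=p[100:280,200:440]; cv2.imwrite('pics/c4.png',cv2.resize(c,(720,540))[:,:,::-1])
E
```

```text
[ 0.45271872 -0.13458263  0.16227208] [-0.48129173 -0.60728528  0.08170164] 10.4
```

View pics/c4.png

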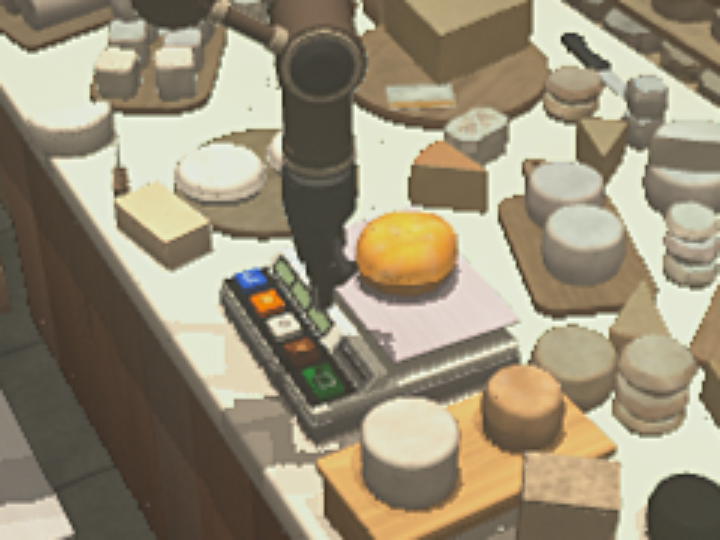

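The gripper hangs free above the scale. All keys are up, and the orange cheese (407,250) and everything else are undisturbed. Handing in.

```bash
python3 -c "from rig import *; print(close_job())"
```

```text
the job is handed in; nothing more can be done
None
```

I pressed blue, orange and green in that order, each about 5.4 mm down at 6–6.5 N and released before the next; the arm was clear of everything when I handed in at about 10.4 s, and no verdict came back.

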